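# Centre the egg cup on its stand

## Robot

A 6-joint arm with a two-finger parallel gripper is mounted at the origin on the work surface. World frame = base frame: x ahead of the robot, y to its left, z up, the work surface at z = 0. Lengths are in m, angles in rad, forces in N, time in s.
With the tool pointing down it reaches from about 0.35 to 0.85 m from the base axis. Payload 8.1 kg.
Tool frame: the origin (TCP) lies at the very end of the fingers, on their centre line; the grasp point (between the pads) lies 19 mm behind it; x points along the fingers, y is the direction in which the jaws open and shut, and the axes are right-handed (so a half turn about x gives the same grasp; the last joint's range is limited). The gripper opens to 93 mm and grips with 3 to 60 N. Pads are 15 mm wide; open, the fingers measure 128 mm over their backs; the gripper's body (75 mm by 188 mm) begins 65 mm behind the grasp point.
Start: joints at [-1.217, 0.13, 1.488, -0, 1.523, -0.085], TCP at [0.255, -0.543, 0.219] pointing down, gripper open.
Joint ranges: [-2.96, 2.96], [-0.89, 2.26], [0.02, 2.5], [-1.34, 4.48], [0, 2.73], [-2.66, 2.66]. Speed limits (rad/s): [2.39, 2.39, 2.79, 3.14, 3.14, 3.14].

## Interface

Orientations are given as a rotation vector (axis times angle).
In Python, from plant import * gives the robot as it stands. The module is installed in compiled form; this text tells all that it offers.
- The arm moves only by the tool apply_moves, never from a script. Its argument "series" is a list of rows, each an object with "jaw": the gripper's target within -1 to 1 (shut at 1, half-way at 0, fully open at -1); "linear": the shift along the tool's x, y, z normalised to -1 to 1, where 1 is 0.6 m, a list of three; "roll": the turn about the tool's x normalised to -1 to 1, where 1 is 30 degrees. A call has 1 to 20 rows; each row is the pose to reach, as a shift and turn from the pose measured when the call began, along the tool's axes at that moment; what a row does not reach only later rows make up. A row lasts 1/8 s, in which the tool goes at most 62.5 mm and 10.7 degrees, less where a joint would pass 70% of its speed; a pose out of reach is approached as far as the arm can. A call with a number of a shift or a turn outside -1 to 1 is refused whole. A call with a gripper value outside its range is refused whole. The fingers move at their own pace and stop on an object; "force" is the grip in N (left out, the last holds). Time passes only in rows, so rows that repeat a pose let the fingers close. It gives the time, the measured TCP pose, the force and the opening at its end, in the units of the state.
- read_state(): the state, without advancing time (a new reading comes with each control period).
- read_camera(name): name is "scene" or "side" or "wrist"; returns a dict with "pixels" (400x640x3 uint8, blue, green, red), "intrinsics" (3x3 intrinsics, pixels), "D" ([k1, k2, p1, p2, k3] as OpenCV has them; the pictures are not rectified), "rvec" (rotation vector, rad) and "tvec" (3), from world to camera coordinates, as OpenCV has them; the wrist camera has in their place "tool_from_camera" (4x4, takes a point from camera to tool coordinates, whose origin is the TCP and whose axes are the tool frame's). Camera axes: x right, y down, z forward; pixel columns grow to the right and rows downward; lengths in m; the calibration is good to about 2 mm. A picture is of the moment at which its call begins: read the wrist's pose just before it. There is no depth.
- close_job(): hands the job in, once; it reports no verdict.
The state is a dict: "t": time; "q": joint angles; "dq": joint speeds; "joint_torque": joint torques, N m; "tool_pos": TCP position; "orientation": TCP orientation; "force": force on the tool from outside, world axes, zero at the start; "wrist_torque": the same for the moment, N m; "opening": finger opening in m.
Only numpy, scipy, OpenCV 4.12 (cv2) and the standard library are available. Lean on these libraries where they do the work, as an engineer would, in place of code of your own. Each camera call takes 0.05 s, during which the arm holds its last target. There are 200 camera calls.

## Task

The blue egg cup with the egg in it stands off to one side of the little white pedestal stand. Nudge it to the middle with gentle pushes or light taps of the fingertips, so that its foot is wholly inside the ring painted on the stand, then take the hand away. It is wobbly: do not grip, lift or tip it, keep the egg in it, do not shift the stand, and leave everything else alone.

Things in the scene. Friction and masses are not known exactly. Their poses are not given: they have to be found in the camera images.
- eggcup: Blue ceramic egg cup, free, 100 g. Origin: centre of its underside; z up its axis. Round foot 50 mm wide, rim upright from 2 to 10 mm height: its widest part. It rests only on a flat 26 mm wide, the rest of the underside is bevelled: pushed high it rocks and tips, pushed low on the foot's rim it slides. Waist 26 mm wide at 14 mm; bowl 47 mm wide, rim at 40 mm. 68 mm high with the egg.
- egg_mid (a point): The middle of the brown egg (40 mm in diameter, 50 mm long, about 50 g) that sits upright and loose in the blue egg cup, about 43 mm above the cup's underside.
- stand_top (a point): Centre of the flat top face of the white pedestal stand, z up. The top is a disc 128 mm wide, 10 mm thick, its face 67 mm above the table; stand 0.8 kg, loose. A thin teal ring, 66 mm in inner diameter, is painted round the centre (8 mm of white shows all round a centred foot). The cup starts 26 to 37 mm off centre, in any direction.
- board: Wooden board under the stand, 300 (x) by 440 (y) by 12 mm thick, fixed. Origin: centre of its underside, on the work surface; z is up.
- spare_cup: Bystander: an empty orange egg cup of the same shape, on the board; 40 mm high. Origin: centre of its underside.
- salt: Bystander: white salt shaker with steel cap, 42 mm in diameter, 68 mm high, on the board. Origin: centre of its underside.
- pepper: Bystander: dark brown pepper shaker with black cap, 42 mm in diameter, 68 mm high, on the board. Origin: centre of its underside.
- spoon: Bystander: steel spoon 150 mm long, lying on the board. Origin: near its middle, on its underside; its x axis runs along it towards the bowl of the spoon.
- mug: Bystander: teal mug, 80 mm in diameter, 92 mm high, on the table. Origin: centre of its underside.
- jam: Bystander: amber jam jar with red lid, 68 mm in diameter, 95 mm high, on the table. Origin: centre of its underside.
- bowl: Bystander: white bowl, 130 mm in diameter, 55 mm high, on the table. Origin: centre of its underside.
There are look-alikes about, which are no part of the job. What is shaped like the eggcup but green is not meant.

How it is judged:
By the outcome, as a careful person would: the job done as asked, in the order asked, and still so for the second after the job is handed in, with the robot touching nothing.
It also fails if it takes over 43 s, if anything falls off the work surface, if the arm or the gripper's body presses on something with over 40 N, if the wrist force passes 120 N, or if a joint passes its speed limit or range.

## Working session

There is one attempt and no reset: what is moved stays moved. The work goes in short steps, Python scripts to look and compute and a tool call to move; the robot and the scene stay as the last step left them, time stands still between calls to the robot, and variables do not carry over. Pictures are saved under pics/ and viewed, about 8 in all and at most 12, crops included, and the job is handed in when it is done.

Besides the shell and the picture viewer there is one more tool, called after "Call:" as name(argument=value, ...) on one line, values as JSON. apply_moves: Moves the arm, as the interface text tells. Its arguments: {"type":"object","properties":{"series":{"type":"array"},"force":{"type":"number"}},"required":["series"]}

```bash
mkdir -p pics; cat > h.py <<'E'
from plant import *
import numpy as np, cv2
def cam(n):
    s=read_state(); c=read_camera(n); c['s']=s
    if n=='wrist':
        T=np.eye(4);T[:3,:3]=cv2.Rodrigues(np.array(s['orientation'],float))[0];T[:3,3]=s['tool_pos']
        M=np.linalg.inv(T@np.array(c['tool_from_camera']))
        c['rvec']=cv2.Rodrigues(M[:3,:3])[0];c['tvec']=M[:3,3]
    return c
def proj(c,P): return cv2.projectPoints(np.array(P,float).reshape(-1,1,3),np.array(c['rvec'],float),np.array(c['tvec'],float),np.array(c['intrinsics']),np.array(c['D']))[0].reshape(-1,2)
def onz(c,uv,z):
    R=cv2.Rodrigues(np.array(c['rvec'],float))[0];t=np.array(c['tvec'],float).ravel()
    n=cv2.undistortPoints(np.array(uv,float).reshape(-1,1,2),np.array(c['intrinsics']),np.array(c['D'])).reshape(-1,2)
    d=np.c_[n,np.ones(len(n))]@R; o=-R.T@t
    return o+d*((z-o[2])/d[:,2])[:,None]
E
python3 - <<'E'
from h import *
s=read_state();print(s)
a=cam('scene');b=cam('side')
for n,c in(('scene',a),('side',b)):
    cv2.imwrite(f'pics/{n}0.png',c['pixels']);R=cv2.Rodrigues(np.array(c['rvec'],float))[0];print(n,-R.T@np.array(c['tvec']).ravel(),R[2])
E
```

```text
{'t': 0.0, 'q': array([-1.21737660e+00,  1.31135921e-01,  1.48926120e+00,  2.64978271e-05,
        1.52301950e+00, -8.54360894e-02]), 'dq': array([ 1.72786115e-03, -4.00293934e-04, -9.57991710e-04, -1.11166160e-05,
        2.08199042e-03,  2.08982937e-04]), 'joint_torque': array([-4.28035506e-03, -5.59852803e+01, -4.91765499e+01,  7.62310275e-02,
        3.56743333e-02, -1.51462477e-04]), 'tool_pos': array([ 0.25475474, -0.54260355,  0.21761247]), 'orientation': array([ 1.97893722,  0.44322433, -1.97937813]), 'force': array([ 0.62466787,  0.07529638, -0.49527272]), 'wrist_torque': array([-0.0699233 ,  0.00301549,  0.02672778]), 'opening': 0.09309326801955531}
scene [1.54446224 0.06722252 1.08706434] [-0.69563004 -0.0432899  -0.71709472]
side [ 0.3797206  -1.21182972  0.93273242] [ 0.12205715  0.81828348 -0.5617065 ]
```

View pics/scene0.png

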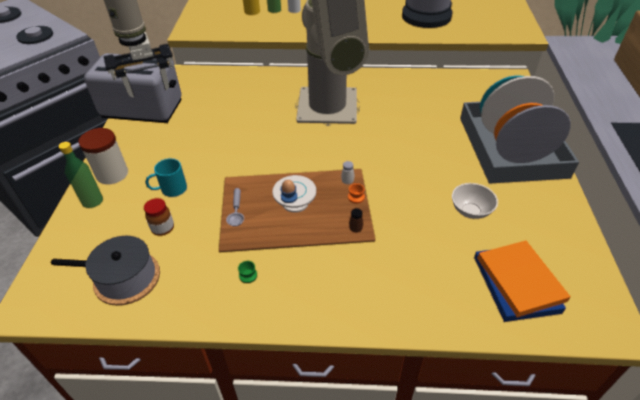

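View pics/side0.png

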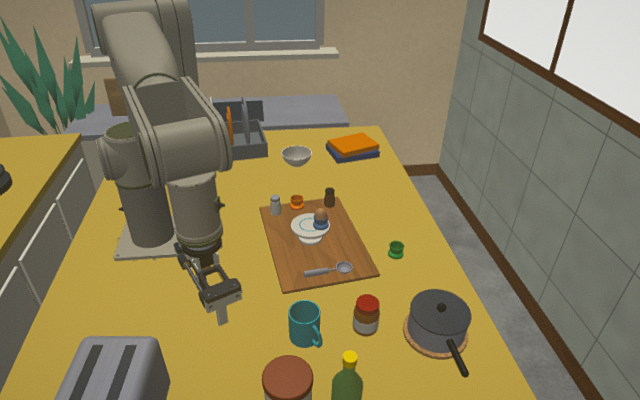

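The blue cup with the egg is on the stand at (289,190) in scene and (320,219) in side. The look-alikes are the green cup at (248,271) and the orange one at (357,194). The blue one on the stand is meant. Next I'll make an enlarged crop and a rough location.

```bash
python3 - <<'E'
from h import *
a=cam('scene');b=cam('side')
A=cv2.resize(a['pixels'][165:220,260:330],(560,440),interpolation=cv2.INTER_CUBIC)
B=cv2.resize(b['pixels'][195:255,275:345],(513,440),interpolation=cv2.INTER_CUBIC)
cv2.imwrite('pics/crop1.png',cv2.resize(np.hstack([A,B]),(800,328)))
print(onz(a,[(295,190),(289,199)],.067),onz(b,[(310,226)],.067))
print(onz(a,[(348,180),(357,230),(357,202)],.012))
s=read_state();print(cv2.Rodrigues(s['orientation'])[0].round(3)); w=cam('wrist');print(np.array(w['tool_from_camera']).round(3),np.array(w['intrinsics']).round(1))
E
```

```text
[[ 0.52084868 -0.07277016  0.067     ]
 [ 0.55820054 -0.08693013  0.067     ]] [[ 0.51863745 -0.08397339  0.067     ]]
[[0.41518777 0.08287376 0.012     ]
 [0.62121481 0.11073289 0.012     ]
 [0.51027958 0.11096947 0.012     ]]
[[-0.     0.425 -0.905]
 [ 0.001 -0.905 -0.425]
 [-1.    -0.001 -0.   ]]
[[-0.    -0.247  0.969 -0.167]
 [ 1.    -0.     0.    -0.001]
 [ 0.     0.969  0.247 -0.069]
 [ 0.     0.     0.     1.   ]] [[341.1   0.  313.8]
 [  0.  341.1 202.9]
 [  0.    0.    1. ]]
```

View pics/crop1.png

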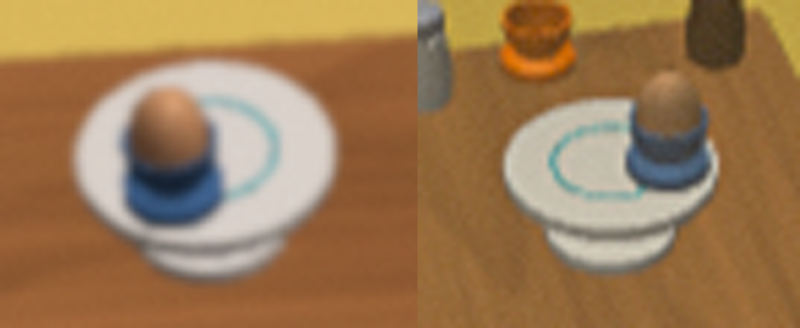

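Call:
apply_moves(series=[{"jaw":0.35,"linear":[0,-0.04,-0.08],"roll":0.1},{"jaw":0.35,"linear":[0,-0.08,-0.17],"roll":0.25},{"jaw":0.35,"linear":[0,-0.12,-0.26],"roll":0.4},{"jaw":0.35,"linear":[0,-0.16,-0.35],"roll":0.6},{"jaw":0.35,"linear":[0,-0.2,-0.44],"roll":0.8},{"jaw":0.35,"linear":[0,-0.24,-0.53],"roll":1},{"jaw":0.35,"linear":[0,-0.28,-0.62],"roll":1},{"jaw":0.35,"linear":[0,-0.33,-0.7],"roll":1},{"jaw":0.35,"linear":[0.02,-0.36,-0.78],"roll":1},{"jaw":0.35,"linear":[0.04,-0.38,-0.82],"roll":1},{"jaw":0.35,"linear":[0.04,-0.39,-0.837],"roll":1},{"jaw":0.35,"linear":[0.04,-0.39,-0.837],"roll":1},{"jaw":0.35,"linear":[0.04,-0.39,-0.837],"roll":1},{"jaw":0.35,"linear":[0.04,-0.39,-0.837],"roll":1}])

```text
t: 2.0
tool_pos: [0.6098, -0.1189, 0.1951]
orientation: [-2.178, 0.094, 2.176]
force: [-0.3, -0.0, 0.2]
opening: 0.0301
```

```bash
python3 - <<'E'
from h import *
w=cam('wrist');cv2.imwrite('pics/w1.png',w['pixels']);s=w['s'];print(s['t'],s['tool_pos'],s['opening'],s['q'],cv2.Rodrigues(s['orientation'])[0].round(3))
E
```

```text
2.0 [ 0.60983451 -0.1188625   0.19510263] 0.03013043420595545 [-2.75321414e-01  1.98132237e-01  1.45594218e+00  5.35557529e-04
  1.48707008e+00  1.38172007e+00] [[ 0.001 -0.086 -0.996]
 [ 0.    -0.996  0.086]
 [-1.    -0.    -0.001]]
```

View pics/w1.png

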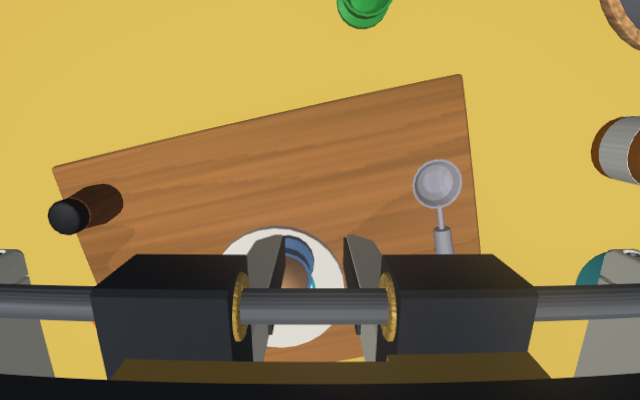

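The fingers hide the cup, so I'll shift the tool inward until the cup is in the clear upper half of the wrist view.

Call:
apply_moves(series=[{"jaw":0.35,"linear":[0,-0.02,0.09],"roll":0.3},{"jaw":0.35,"linear":[0,-0.04,0.18],"roll":0.6},{"jaw":0.35,"linear":[0,-0.04,0.23],"roll":0.65},{"jaw":0.35,"linear":[0,-0.04,0.23],"roll":0.65},{"jaw":0.35,"linear":[0,-0.04,0.23],"roll":0.65},{"jaw":0.35,"linear":[0,-0.04,0.23],"roll":0.65}])

```text
t: 2.8
tool_pos: [0.4752, -0.0833, 0.1951]
orientation: [-1.986, 0.429, 1.985]
force: [0.5, 0.5, 0.2]
opening: 0.0303
```

```bash
python3 - <<'E'
from h import *
w=cam('wrist');cv2.imwrite('pics/w2.png',cv2.resize(w['pixels'][0:250,120:520],(800,500),interpolation=cv2.INTER_CUBIC));s=w['s'];print(s['t'],s['tool_pos'],s['dq'].round(3),cv2.Rodrigues(s['orientation'])[0].round(3))
import pickle;pickle.dump(w,open('w2.pkl','wb'))
E
```

```text
2.8 [ 0.47518993 -0.08329156  0.19514008] [ 0.003  0.004  0.002 -0.002  0.002  0.003] [[ 0.001 -0.414 -0.91 ]
 [ 0.    -0.91   0.414]
 [-1.    -0.001 -0.001]]
```

View pics/w2.png

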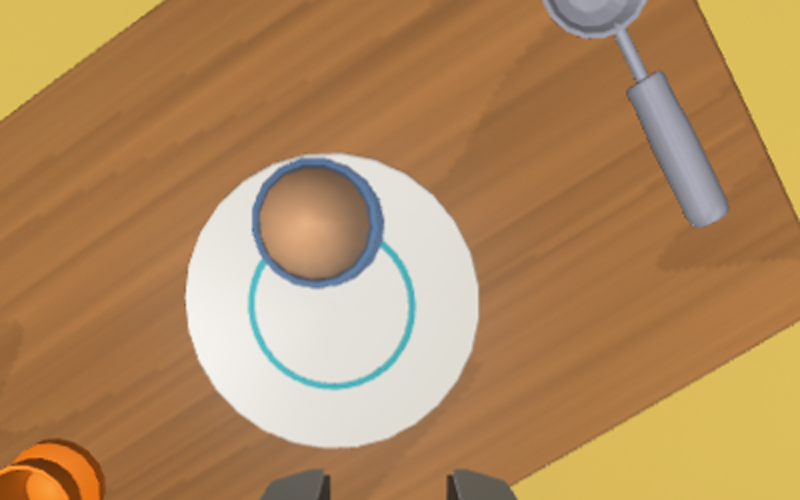

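The wrist view shows the stand at crop (332,300), the ring at (332,305) and the cup at (318,222). I'll fit them numerically.

```bash
cat > fit.py <<'E'
from h import *
from scipy.optimize import least_squares, minimize
Z=.067
th=np.linspace(0,2*np.pi,120)
def circ(x,y,z,r): return np.c_[x+r*np.cos(th),y+r*np.sin(th),0*th+z]
def fit(c,guess=(.55,-.09),rows=240):
    im=c['pixels'].copy();im[rows:]=0
    hsv=cv2.cvtColor(im,cv2.COLOR_BGR2HSV);H,S,V=[hsv[...,i].astype(int) for i in range(3)]
    near=np.zeros(H.shape,np.uint8);g=proj(c,circ(.52,-.08,Z,.075)).astype(np.int32);cv2.fillPoly(near,[g],1);near=near>0
    teal=(H>82)&(H<98)&(S>60)&near
    v,u=np.nonzero(teal);P=onz(c,np.c_[u,v],Z)[:,:2]
    r=least_squares(lambda p:np.hypot(P[:,0]-p[0],P[:,1]-p[1])-p[2],[.52,-.08,.034],loss='soft_l1',f_scale=.0007)
    cen=r.x
    blue=((H>=100)&(H<=125)&(S>80)&near).astype(np.uint8)
    n,l,st,_=cv2.connectedComponentsWithStats(blue);k=1+np.argmax(st[1:,4]);blue=(l==k).astype(np.uint8)
    cs=cv2.findContours(blue,cv2.RETR_EXTERNAL,cv2.CHAIN_APPROX_NONE)[0];hull=cv2.convexHull(max(cs,key=len)).astype(np.float32)
    def model(p): 
        q=np.vstack([proj(c,circ(p[0],p[1],Z+z,rr)) for z,rr in((.002,.025),(.010,.025),(.040,.0235))]).astype(np.float32)
        return cv2.convexHull(q)
    hp=hull.reshape(-1,2)
    # dense sample hull
    D=np.vstack([hp[i]+(hp[(i+1)%len(hp)]-hp[i])*t for i in range(len(hp)) for t in np.linspace(0,1,6)[:-1][:,None]])
    def cost(p):
        m=model(p);return [cv2.pointPolygonTest(m,(float(a),float(b)),True)-.5 for a,b in D]
    f=least_squares(cost,guess,x_scale=.01,diff_step=1e-3,loss='soft_l1')
    print('t',round(c['s']['t'],2),'ring',cen.round(4),'res mm',round(1e3*np.abs(r.fun).mean(),2),'n',len(P),'cup',f.x.round(4),'px res',np.abs(f.fun).mean().round(2),'off mm',(1e3*(f.x-cen[:2])).round(1),round(1e3*np.hypot(*(f.x-cen[:2])),1))
    return cen,f.x
E
python3 - <<'E'
from fit import *
import pickle,fit
w=pickle.load(open('w2.pkl','rb'))
fit.fit(w)
fit.Z=.079;fit.fit(w);fit.Z=.067
fit.fit(cam('scene'),rows=400);fit.fit(cam('side'),rows=400)
E
```

```text
t 2.8 ring [ 0.5201 -0.0748  0.0347] res mm 0.69 n 582 cup [ 0.5523 -0.0874] px res 0.75 off mm [ 32.3 -12.6] 34.6
t 2.8 ring [ 0.5208 -0.0762  0.0333] res mm 0.67 n 582 cup [ 0.552 -0.089] px res 2.28 off mm [ 31.2 -12.7] 33.7Traceback (most recent call last):
  File "<stdin>", line 6, in <module>
  File "fit.py", line 11, in fit
    v,u=np.nonzero(teal);P=onz(c,np.c_[u,v],Z)[:,:2]
                           ~~~^^^^^^^^^^^^^^^^
  File "h.py", line 13, in onz
    n=cv2.undistortPoints(np.array(uv,float).reshape(-1,1,2),np.array(c['intrinsics']),np.array(c['D'])).reshape(-1,2)
      ~~~~~~~~~~~~~~~~~~~^^^^^^^^^^^^^^^^^^^^^^^^^^^^^^^^^^^^^^^^^^^^^^^^^^^^^^^^^^^^^^^^^^^^^^^^^^^^^^^
cv2.error: OpenCV(4.12.0) /io/opencv/modules/calib3d/src/undistort.dispatch.cpp:347: error: (-215:Assertion failed) CV_IS_MAT(_src) && CV_IS_MAT(_dst) && (_src->rows == 1 || _src->cols == 1) && (_dst->rows == 1 || _dst->cols == 1) && _src->cols + _src->rows - 1 == _dst->rows + _dst->cols - 1 && (CV_MAT_TYPE(_src->type) == CV_32FC2 || CV_MAT_TYPE(_src->type) == CV_64FC2) && (CV_MAT_TYPE(_dst->type) == CV_32FC2 || CV_MAT_TYPE(_dst->type) == CV_64FC2) in function 'cvUndistortPointsInternal'
```

```bash
python3 - <<'E'
from fit import *
import pickle
w=pickle.load(open('w2.pkl','rb'));im=w['pixels'][:240]
hsv=cv2.cvtColor(im,cv2.COLOR_BGR2HSV);m=((hsv[...,1]<45)&(hsv[...,2]>150)).astype(np.uint8)
n,l,st,_=cv2.connectedComponentsWithStats(m);k=1+np.argmax(st[1:,4]);m=(l==k).astype(np.uint8);print(st[k])
h=cv2.convexHull(max(cv2.findContours(m,cv2.RETR_EXTERNAL,0+1)[0],key=len)).reshape(-1,2)
for z in(.062,.067,.073,.079):
    P=onz(w,h,z)[:,:2]
    r=least_squares(lambda p:np.hypot(P[:,0]-p[0],P[:,1]-p[1])-p[2],[.52,-.08,.06],loss='soft_l1',f_scale=.001);print(z,r.x.round(4),np.abs(r.fun).mean()*1e3)
E
```

```text
[ 213   77  146  147 9433]
0.062 [ 0.5199 -0.0744  0.0643] 0.10209361211943738
0.067 [ 0.5202 -0.075   0.0632] 0.10039269078580118
0.073 [ 0.5205 -0.0757  0.0619] 0.09835151692102742
0.079 [ 0.5209 -0.0765  0.0607] 0.09631032203765258
```

Call:
apply_moves(series=[{"jaw":0.35,"linear":[0,-0.02,-0.08],"roll":-0.1},{"jaw":0.35,"linear":[0,-0.04,-0.16],"roll":-0.1},{"jaw":0.35,"linear":[0,-0.051,-0.195],"roll":-0.1},{"jaw":0.35,"linear":[0,-0.051,-0.195],"roll":-0.1},{"jaw":0.35,"linear":[0.06,-0.051,-0.195],"roll":-0.1},{"jaw":0.35,"linear":[0.12,-0.051,-0.195],"roll":-0.1},{"jaw":0.35,"linear":[0.17,-0.051,-0.195],"roll":-0.1},{"jaw":0.35,"linear":[0.19,-0.051,-0.195],"roll":-0.1},{"jaw":0.35,"linear":[0.203,-0.051,-0.195],"roll":-0.1},{"jaw":0.35,"linear":[0.203,-0.051,-0.195],"roll":-0.1},{"jaw":0.35,"linear":[0.203,-0.051,-0.195],"roll":-0.1}])

```text
t: 4.28
tool_pos: [0.5951, -0.1038, 0.0745]
orientation: [-2.019, 0.381, 2.015]
force: [1.0, -0.2, -0.3]
opening: 0.0305
```

```bash
python3 - <<'E'
from h import *
a=cam('scene');b=cam('side');s=b['s'];print(s['t'],s['tool_pos'],s['force'],cv2.Rodrigues(s['orientation'])[0].round(3))
A=cv2.resize(a['pixels'][150:220,255:335],(457,400),interpolation=cv2.INTER_CUBIC)
B=cv2.resize(b['pixels'][190:260,275:335],(343,400),interpolation=cv2.INTER_CUBIC)
cv2.imwrite('pics/d.png',np.hstack([A,B]))
E
```

```text
4.325 [ 0.59502006 -0.1038535   0.07443918] [0.68036431 0.02819421 0.5795343 ] [[ 0.002 -0.365 -0.931]
 [ 0.    -0.931  0.365]
 [-1.    -0.001 -0.002]]
```

View pics/d.png

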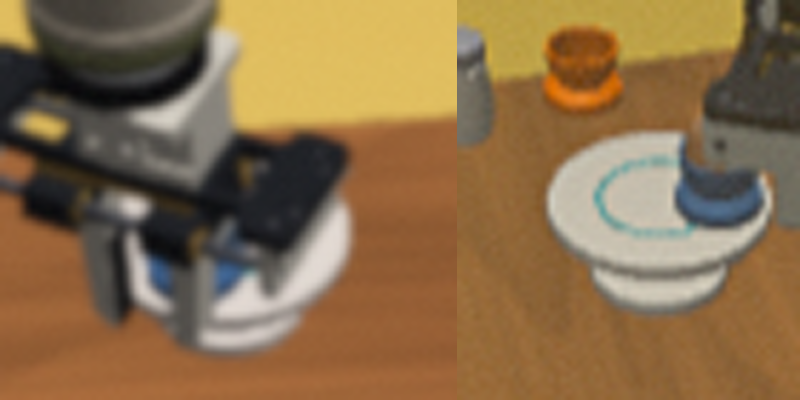

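The fingers stand clear behind the cup, outside the foot, in scene crop (190,300) and side crop (760,200). I'll lower 2 mm and start a slow push.

Call:
apply_moves(series=[{"jaw":0.35,"linear":[0.005,0,0.005],"roll":0},{"jaw":0.35,"linear":[0.005,0,0.01],"roll":0},{"jaw":0.35,"linear":[0.005,0,0.015],"roll":0},{"jaw":0.35,"linear":[0.005,0,0.019],"roll":0},{"jaw":0.35,"linear":[0.005,0,0.022],"roll":0},{"jaw":0.35,"linear":[0.005,0,0.025],"roll":0},{"jaw":0.35,"linear":[0.005,0,0.028],"roll":0},{"jaw":0.35,"linear":[0.005,0,0.031],"roll":0},{"jaw":0.35,"linear":[0.005,0,0.034],"roll":0},{"jaw":0.35,"linear":[0.005,0,0.037],"roll":0},{"jaw":0.35,"linear":[0.005,0,0.04],"roll":0},{"jaw":0.35,"linear":[0.005,0,0.043],"roll":0},{"jaw":0.35,"linear":[0.005,0,0.046],"roll":0},{"jaw":0.35,"linear":[0.005,0,0.048],"roll":0},{"jaw":0.35,"linear":[0.005,0,0.05],"roll":0}])

```text
t: 6.25
tool_pos: [0.567, -0.0928, 0.0713]
orientation: [-2.019, 0.381, 2.015]
force: [1.4, 0.4, 0.5]
opening: 0.0303
```

```bash
python3 - <<'E'
from h import *
a=cam('scene');b=cam('side');s=b['s'];print(s['t'],s['tool_pos'],s['force'])
A=cv2.resize(a['pixels'][150:220,255:335],(457,400),interpolation=cv2.INTER_CUBIC)
B=cv2.resize(b['pixels'][190:260,275:335],(343,400),interpolation=cv2.INTER_CUBIC)
cv2.imwrite('pics/e.png',np.hstack([A,B]))
E
```

```text
6.3 [ 0.56690066 -0.0927849   0.07124061] [ 1.67932111  0.22408253 -0.06664338]
```

View pics/e.png

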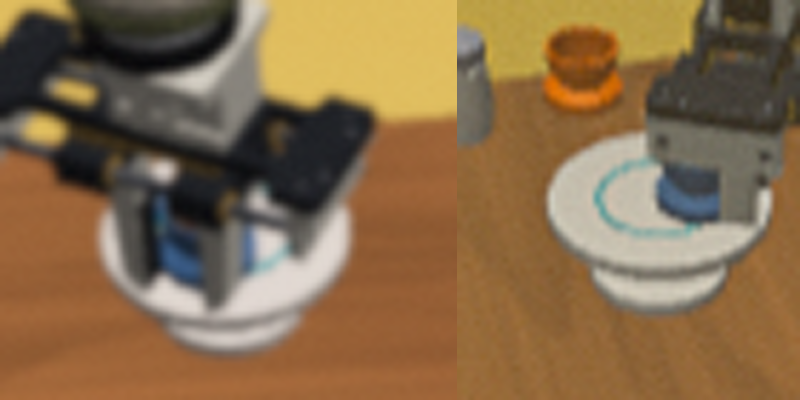

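The cup is upright and sliding, about 12 mm so far, with the fingers on its foot at scene crop (220,280), and the stand hasn't moved. I'll continue, stopping slightly short, then back off and lift to look.

Call:
apply_moves(series=[{"jaw":0.35,"linear":[-0.001,0,0.003],"roll":0},{"jaw":0.35,"linear":[-0.001,0,0.006],"roll":0},{"jaw":0.35,"linear":[-0.001,0,0.009],"roll":0},{"jaw":0.35,"linear":[-0.001,0,0.012],"roll":0},{"jaw":0.35,"linear":[-0.001,0,0.015],"roll":0},{"jaw":0.35,"linear":[-0.001,0,0.018],"roll":0},{"jaw":0.35,"linear":[-0.001,0,0.021],"roll":0},{"jaw":0.35,"linear":[-0.001,0,0.024],"roll":0},{"jaw":0.35,"linear":[-0.001,0,0.027],"roll":0},{"jaw":0.35,"linear":[-0.001,0,0.03],"roll":0},{"jaw":0.35,"linear":[-0.001,0,0.032],"roll":0},{"jaw":0.35,"linear":[-0.001,0,0.034],"roll":0},{"jaw":0.35,"linear":[-0.001,0,0.034],"roll":0}])

```text
t: 7.98
tool_pos: [0.5479, -0.0853, 0.0718]
orientation: [-2.019, 0.381, 2.015]
force: [0.5, -0.7, -0.0]
opening: 0.0304
```

```bash
python3 - <<'E'
from fit import *
a=cam('scene');b=cam('side');s=b['s'];print(s['t'],s['tool_pos'],s['force'])
A=cv2.resize(a['pixels'][150:220,255:335],(457,400),interpolation=cv2.INTER_CUBIC)
B=cv2.resize(b['pixels'][190:260,275:335],(343,400),interpolation=cv2.INTER_CUBIC)
cv2.imwrite('pics/f.png',np.hstack([A,B]))
E
```

```text
8.025 [ 0.54787993 -0.08529832  0.07177172] [-0.04260202  0.05055452  0.33921225]
```

View pics/f.png

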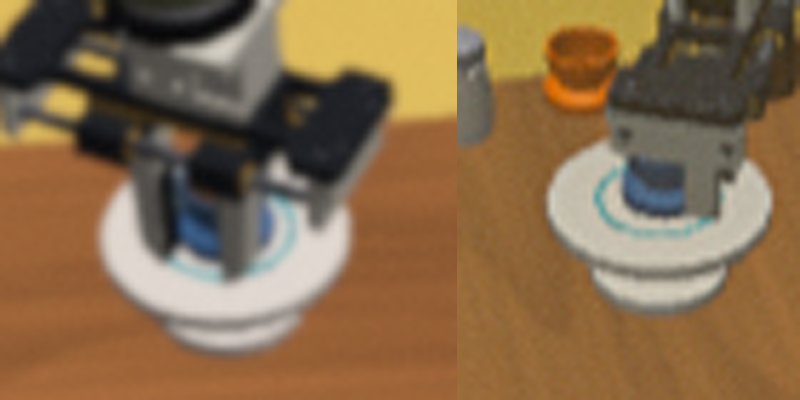

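The foot now lies in the ring, at side crop (655,195), upright. I'll back off, lift and measure from above.

Call:
apply_moves(series=[{"jaw":0.35,"linear":[0,0,-0.005],"roll":0},{"jaw":0.35,"linear":[0,0,-0.02],"roll":0},{"jaw":0.35,"linear":[0,0,-0.05],"roll":0},{"jaw":0.35,"linear":[0,0,-0.06],"roll":0},{"jaw":0.35,"linear":[-0.03,0,-0.06],"roll":0},{"jaw":0.35,"linear":[-0.1,0,-0.06],"roll":0},{"jaw":0.35,"linear":[-0.19,0,-0.06],"roll":0},{"jaw":0.35,"linear":[-0.21,0,-0.06],"roll":0},{"jaw":0.35,"linear":[-0.21,0,-0.06],"roll":0},{"jaw":0.35,"linear":[-0.21,0,0.02],"roll":0},{"jaw":0.35,"linear":[-0.21,0,0.1],"roll":0},{"jaw":0.35,"linear":[-0.21,0,0.14],"roll":0},{"jaw":0.35,"linear":[-0.21,0,0.14],"roll":0},{"jaw":0.35,"linear":[-0.21,0,0.14],"roll":0},{"jaw":0.35,"linear":[-0.21,0,0.14],"roll":0}])

```text
t: 9.95
tool_pos: [0.4699, -0.055, 0.1972]
orientation: [-2.018, 0.381, 2.015]
force: [0.1, 0.3, 0.5]
opening: 0.0304
```

```bash
python3 - <<'E'
from fit import *
w=cam('wrist');s=w['s'];print(s['t'],s['tool_pos'],s['dq'].round(3))
cv2.imwrite('pics/w3.png',cv2.resize(w['pixels'][0:250,120:520],(800,500),interpolation=cv2.INTER_CUBIC))
fit(w,guess=(.523,-.075))
E
```

```text
9.95 [ 0.46993378 -0.05495755  0.19720386] [-0.001 -0.001 -0.002 -0.     0.004  0.002]
t 9.95 ring [ 0.5201 -0.0749  0.0347] res mm 0.73 n 868 cup [ 0.5232 -0.0739] px res 0.73 off mm [3.1 1.1] 3.3
```

View pics/w3.png

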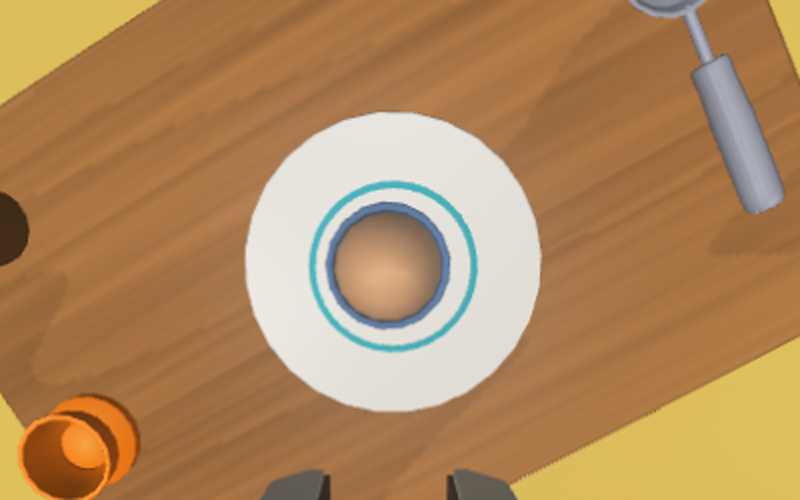

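The whole ring is visible around the foot, with the egg in place: crop ring (393,266), cup (388,265). The cup is 3.3 mm off centre against 8 mm allowed, and the stand hasn't moved. I'll take the hand well away.

Call:
apply_moves(series=[{"jaw":0.35,"linear":[-0.06,0,0],"roll":0},{"jaw":0.35,"linear":[-0.12,0.05,0],"roll":0},{"jaw":0.35,"linear":[-0.16,0.13,0],"roll":0},{"jaw":0.35,"linear":[-0.16,0.21,0],"roll":0},{"jaw":0.35,"linear":[-0.16,0.28,0],"roll":0},{"jaw":0.35,"linear":[-0.16,0.3,0],"roll":0},{"jaw":0.35,"linear":[-0.16,0.3,0],"roll":0},{"jaw":0.35,"linear":[-0.16,0.3,0],"roll":0}])

```text
t: 11.0
tool_pos: [0.4045, -0.2217, 0.293]
orientation: [-2.018, 0.38, 2.016]
force: [-0.8, -0.4, 0.6]
opening: 0.0306
```

```bash
python3 - <<'E'
from h import *
a=cam('scene');b=cam('side');print(b['s']['t'],b['s']['tool_pos'],b['s']['dq'].round(3))
A=a['pixels'][130:290,200:400];B=b['pixels'][160:360,230:430]
cv2.imwrite('pics/z.png',np.hstack([cv2.resize(A,(450,360)),cv2.resize(B,(350,360))]))
E
```

```text
11.05 [ 0.40453176 -0.22154036  0.293089  ] [ 0.005 -0.004  0.002 -0.001 -0.003 -0.002]
```

View pics/z.png

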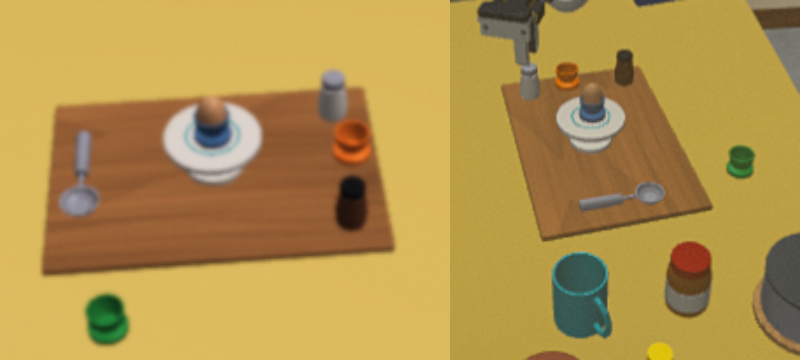

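The cup stands in the ring with the egg in it at crop (212,125), the bystanders are in place, and the hand is clear. I'll hand in now.

```bash
python3 -c "
from plant import *
print(close_job())"
```

```text
the job is handed in; nothing more can be done
None
```

The blue egg cup, with the egg still in it, now stands inside the ring. I slid it there with two slow pushes of the slightly open fingertips, low on the foot's rim. I then backed the hand off, lifted it clear and handed the job in at about 11 s.

- **Position:** the last overhead fit put the cup about 3.3 mm from the ring's centre, against 8 mm allowed. The whole teal ring was visible around the foot.
- **Stand:** its fitted centre was unchanged, to within 0.1 mm.
- **Other things:** the last pictures showed the egg upright and the bystanders in view in their places. The tool forces I read stayed below 2 N.
- **Checks that failed:** my fit could not be run on the fixed scene and side cameras, because no ring pixels were picked out at their resolution. The position therefore rests on the wrist camera, with the other two confirming it only by eye.

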